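# Push the stock carton down its lane

### The job

Push the white carton with the orange band, which stands askew on the open part of the red tray, down the empty lane between the two guide rails until it is fully home against the yellow stop at the lane's end. Neither rail may be touched, by the carton or by the robot, and the carton must stay flat on the tray: nudge and push it, never lift or tip it. Leave the other stock and the things on the bench where they are.

Things in the scene. Friction and masses are not known exactly. Their poses are not given: they have to be found in the camera images.
- tray: Fixed red steel tray. Origin on the table under the lane's centre line; y points down the lane to the stop, x at yaw 0 away from the robot. Deck top 8 mm above the table, x -130 to 160, y -255 to 165 mm. Lane between rail_near and rail_far: x -45 to 45, y -30 to 140 mm; open deck before it. Stop: yellow wall across the tray, 40 mm high. A second lane beyond rail_far holds stock.
- rail_near: Aluminium guide rail, fixed to the tray, on the lane's -x side: 8 mm wide, 170 mm long along the lane, 16 mm high above the deck (top 24 mm above the table). Origin at the centre of its underside, on the deck; y along the lane. Must not be touched.
- rail_far: The same rail on the lane's +x side. Must not be touched.
- lane_mouth (a point): Point on the deck in the middle of the lane's mouth, where the two rails begin (tray y = -30 mm). Axes as the tray's.
- lane_end (a point): Point on the deck in the middle of the lane at the face of the yellow stop (tray y = 140 mm), 170 mm from the mouth. Axes as the tray's.
- carton: Loose white carton, orange band round its middle: 70 wide (x), 100 long (y), 65 mm high, 175 to 350 g. Origin: centre of its underside. Starts on the open deck, up to 45 mm off the lane's centre line and 0.25 rad askew, y axis roughly down the lane. In the lane it has 10 mm of play each side; fully home its centre is 50 mm short of lane_end. Stiff; slides on the deck.
- stock_a: Loose brown carton with a blue band, 60 x 80 x 50 mm high, in the second lane. Leave alone. Origin at the centre of its underside.
- stock_b: Loose brown carton with a green band, 60 x 70 x 45 mm high, in the second lane. Leave alone. Origin at the centre of its underside.
- stock_c: Loose brown carton with a grey band, 45 x 70 x 45 mm high, on the deck outside rail_near. Leave alone. Origin at the centre of its underside.
- spray_can: Loose spray can, 56 mm across, 160 mm high, on the table left of the tray. Leave alone. Origin at the centre of its underside.
- screwdriver: Loose screwdriver with a red handle lying on the table left of the tray. Leave alone. Origin on its underside, x along it.
- junction_box: Loose grey junction box, 85 x 85 x 48 mm high, on the table right of the tray. Leave alone. Origin at the centre of its underside.
- spool: Loose empty plywood spool standing on the table right of the tray, 90 mm across, 56 mm high. Leave alone. Origin at the centre of its underside.
Mind the look-alikes: they are no part of the job. Leave any black or pink look-alike of the carton alone.

How it is judged:
On the way:
1. the carton's nose is inside the lane, in line with it and flat on the tray (x of carton in the frame of tray between -0.011 and 0.011 m and angle between the y axis of carton and the y axis of tray, either way round below 0.12 rad and z of carton in the frame of tray below 0.013 m and angle between carton's own z axis and vertical below 0.06 rad and y of carton in the frame of lane_mouth between -0.045 and 0.06 m), for 0.05 s.
At the end, for the whole second after the job is handed in: the white carton lies flat and at rest in the lane, its far end within 6 mm of the stop, its centre within 11 mm of the lane's centre line and its long axis within 0.12 rad of the lane (x of carton in the frame of tray between -0.011 and 0.011 m and angle between the y axis of carton and the y axis of tray, either way round below 0.12 rad and z of carton in the frame of tray below 0.013 m and angle between carton's own z axis and vertical below 0.06 rad and y of carton in the frame of lane_end above -0.056 m and linear speed of carton below 0.01 m/s); the robot touches nothing.
It fails at once if a guide rail of the lane is touched (more than 0.2 N) (contact force between any of rail_near, rail_far and anything else above 0.2 N).
It fails at once if the carton is lifted more than 8 mm off the tray's deck (z of carton in the frame of tray above 0.016 m).
It fails at once if the carton is tipped by more than 0.15 rad (angle between carton's own z axis and vertical above 0.15 rad).
It fails at once if other stock or a thing on the bench is moved by more than 10 mm (distance of any of stock_a, stock_b, stock_c, spray_can, screwdriver, junction_box, spool from where it was at the start of the episode above 0.01 m).
It also fails if it takes over 72 s, if anything falls off the work surface, if the arm or the gripper's body presses on something with over 40 N, if the wrist force passes 120 N, or if a joint passes its speed limit or range.

### The arm

A 7-joint arm with a two-finger parallel gripper is mounted at the origin on the work surface. World frame = base frame: x ahead of the robot, y to its left, z up, the work surface at z = 0. Lengths are in m, angles in rad, forces in N, time in s.
With the tool pointing down it reaches from about 0.425 to 0.925 m from the base axis. Payload 6.8 kg.
Tool frame: the origin (TCP) lies at the very end of the fingers, on their centre line; the grasp point (between the pads) lies bot.hold_point_z behind it (bot.hold_point_z is the distance from the TCP to the grasp point, in m); x points along the fingers, z is the direction in which the jaws open and shut, and the axes are right-handed (so a half turn about x gives the same grasp; the last joint's range is limited). The gripper opens to 85 mm and grips with 20 to 120 N. Pads are 22 mm wide; open, the fingers measure 114 mm over their backs; the gripper's body (76 mm by 85 mm) begins 54 mm behind the grasp point. The pads swing forward as they close: fully open they stand 13 mm farther back than shut.
Start: joints at [1.096, 0.477, 0.022, 1.555, -0.011, 1.109, -0.083], TCP at [0.242, -0.63, 0.231] pointing down, gripper open.
Joint ranges: [-2.96, 2.96], [-0.34, 2.1], [-1.41, 1.46], [0.24, 2.44], [-1.37, 4.51], [0.17, 1.92], [-2.96, 2.96]. Speed limits (rad/s): [2.39, 2.39, 3.14, 3.14, 3.14, 3.14, 3.14].

### API

Orientations are given as a unit quaternion [w, x, y, z].
In Python, from station import bot gives the robot as it stands.
- The arm moves only by the tool drive_tool, never from a script. Its arguments are lists of equal length, an entry for each row: "slide": the shift along the world's x, y, z in mm, a list of three; "turn": the turn, a rotation vector about the world's x, y, z in rad, a list of three; "gripper": the opening, from 0 (shut) to 1 (fully open). A call has 1 to 10 rows; each row is the pose to reach, as a shift and turn from the pose measured when the call began; what a row does not reach only later rows make up. A row lasts 1/10 s, in which the tool goes at most 50 mm and 8.59 degrees, less where a joint would pass 70% of its speed; a pose out of reach is approached as far as the arm can. A call with a gripper value outside its range is refused whole. The fingers move at their own pace and stop on an object; "squeeze" is the grip in N (left out, the last holds). Time passes only in rows, so rows that repeat a pose let the fingers close. It gives the time, the measured TCP pose, the force and the opening at its end, in the units of the state.
- bot.get_obs(): the state, without advancing time (a new reading comes with each control period).
- bot.read_camera(name): name is "side" or "top"; returns a dict with "color" (384x512x3 uint8, red, green, blue), "fovy" (degrees; the focal length in pixels is half the picture's height over the tangent of half this angle, whatever the lens; pixels are square), "cx", "cy" (the principal point, pixels), "R" (3x3) and "t" (3): a world point X has camera coordinates R X + t. Camera axes: x right, y down, z forward; pixel columns grow to the right and rows downward; lengths in m; the calibration is good to about 2 mm. A picture is of the moment at which its call begins. There is no depth.
- bot.hand_in(): hands the job in, once; it reports no verdict.
The state is a dict: "t": time; "q": joint angles; "joint_vel": joint speeds; "joint_torque": joint torques, N m; "eef_pos": TCP position; "tool_rot": TCP orientation; "contact_force": force on the tool from outside, world axes, zero at the start; "torque": the same for the moment, N m; "gripper_width": opening from 0.0 (shut) to 1.0 (fully open).
Only numpy, scipy, OpenCV 4.12 (cv2) and the standard library are available. Lean on these libraries where they do the work, as an engineer would, in place of code of your own. Each camera call takes 0.05 s, during which the arm holds its last target.

## Working session

There is one attempt and no reset: what is moved stays moved. The work goes in short steps, Python scripts to look and compute and a tool call to move; the robot and the scene stay as the last step left them, time stands still between calls to the robot, and variables do not carry over. Pictures are saved under pics/ and viewed, and the job is handed in when it is done.

Besides the shell and the picture viewer there is one more tool, called after "Call:" in YAML: its name, and indented under it one key for each argument. drive_tool: Moves the arm, as the interface text tells. Its arguments: {"type":"object","properties":{"slide":{"type":"array"},"turn":{"type":"array"},"gripper":{"type":"array"},"squeeze":{"type":"number"}},"required":["slide","turn","gripper"]}

```bash
mkdir -p pics; cat > h.py <<'E'
import numpy as np,cv2
from station import bot
def shot(n,tag):
    c=bot.read_camera(n); cv2.imwrite(f'pics/{tag}.png',c['color'][:,:,::-1]); np.savez(f'{tag}.npz',**c); return c
def ray(c,u,v,z):
    f=c['color'].shape[0]/2/np.tan(np.radians(c['fovy'])/2)
    R,t=np.array(c['R']),np.array(c['t']); d=R.T@np.array([(u-c['cx'])/f,(v-c['cy'])/f,1]); o=-R.T@t
    return o+d*(z-o[2])/d[2]
E
python3 - <<'E'
from h import *
for n in('top','side'):
    c=shot(n,n+'0'); print(n,{k:v for k,v in c.items() if k!='color'})
o=bot.get_obs();print(o, bot.hold_point_z)
E
```

```text
top {'fovy': 53.776562911058484, 'cx': 250.90722122416565, 'cy': 190.5035277802068, 'R': array([[ 0.01895302, -0.99967479,  0.01706137],
       [-0.99810724, -0.01991631, -0.05818322],
       [ 0.0585041 , -0.01592633, -0.99816012]]), 't': array([-0.017151  ,  0.51088083,  1.22589445])}
side {'fovy': 55.69517620749743, 'cx': 255.3090516895282, 'cy': 192.22109960456876, 'R': array([[-0.90090575, -0.4339756 ,  0.00583073],
       [-0.21552481,  0.43567415, -0.87392053],
       [ 0.37671989, -0.7885767 , -0.48603386]]), 't': array([0.46460077, 0.16656319, 1.09054139])}
{'t': 0.1, 'q': array([ 1.09591133,  0.47772033,  0.0223467 ,  1.55631587, -0.01150872,
        1.10930183, -0.08311408]), 'joint_vel': array([-6.74120101e-04,  3.54107801e-04, -7.74997583e-04, -2.11854325e-03,
        1.01736169e-03,  3.06690143e-05, -1.15740837e-04]), 'joint_torque': array([ 4.98982292e-03, -5.97758389e+01,  1.61433164e+00, -2.81954241e+01,
        1.29441390e-02,  5.06174008e-03,  2.74126126e-05]), 'eef_pos': array([ 0.24187196, -0.62962373,  0.23043657]), 'tool_rot': array([ 0.5823056 ,  0.40072304,  0.58329045, -0.40014182]), 'contact_force': array([-0.74916672, -0.80983152,  0.23260632]), 'torque': array([ 0.03294562, -0.02642789, -0.02171134]), 'gripper_width': 1.0004915543049957} 0.0187
```

View pics/top0.png

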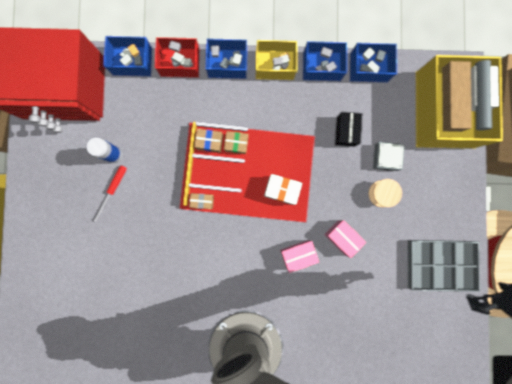

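View pics/side0.png

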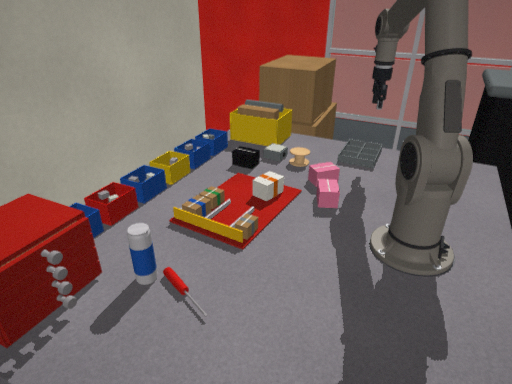

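```bash
python3 - <<'E'
from h import *
for n,(x0,x1,y0,y1) in {'top0':(170,325,110,230),'side0':(160,310,160,250)}.items():
    c=cv2.imread(f'pics/{n}.png')[y0:y1,x0:x1]; cv2.imwrite(f'pics/{n}z.png',cv2.resize(c,None,fx=5,fy=5,interpolation=cv2.INTER_NEAREST))
c=dict(np.load('top0.npz')); im=c['color']; h=cv2.cvtColor(im,cv2.COLOR_RGB2HSV)
red=(((h[...,0]<8)|(h[...,0]>172))&(h[...,1]>150)&(h[...,2]>80)).astype(np.uint8)
red[:, :175]=0;red[:115]=0; red[235:]=0; red[:,325:]=0
pts=cv2.findNonZero(red); hull=cv2.convexHull(pts); print(cv2.approxPolyDP(hull,4,True)[:,0])
white=((h[...,1]<60)&(h[...,2]>190)).astype(np.uint8); white[:, :175]=0;white[:115]=0; white[235:]=0; white[:,325:]=0
n,l,s,ce=cv2.connectedComponentsWithStats(white)
for i in range(1,n):
    if s[i,4]>8: print(s[i],ce[i])
E
```

```text
[[313 137]
 [305 220]
 [181 207]
 [190 124]]
[195 121  56  10 196] [221.84693878 125.20918367]
[196 137  24   5  66] [207.53030303 138.95454545]
[226 139  20   5  56] [235.71428571 141.125     ]
[193 154  51   8 143] [217.79020979 157.74825175]
[265 175  37  29 593] [283.16526138 188.92074199]
[189 184  52   8 160] [214.5875 187.5875]
[190 198  22   6  69] [200.1884058  200.55072464]
```

View pics/top0z.png

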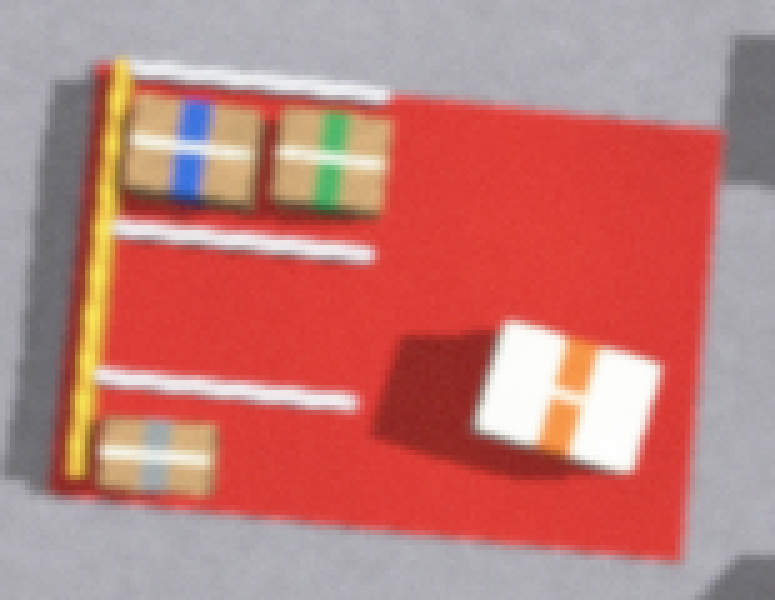

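View pics/side0z.png

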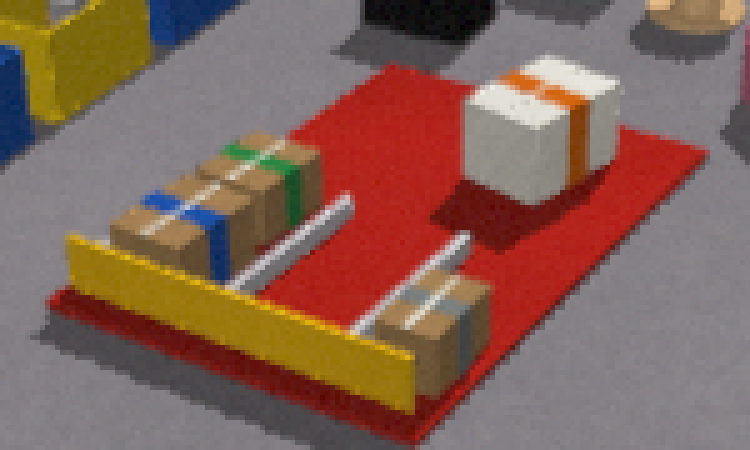

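```bash
cat >> h.py <<'E'
def proj(c,X):
    f=c['color'].shape[0]/2/np.tan(np.radians(c['fovy'])/2)
    p=np.array(c['R'])@X+c['t']; return c['cx']+f*p[0]/p[2], c['cy']+f*p[1]/p[2]
def w2t(p,O,yaw):
    d=np.array(p)[:2]-O; return np.array([np.cos(yaw)*d[0]+np.sin(yaw)*d[1],-np.sin(yaw)*d[0]+np.cos(yaw)*d[1]])
def masks(im):
    h=cv2.cvtColor(im,cv2.COLOR_RGB2HSV)
    w=((h[...,1]<70)&(h[...,2]>185)); o=(h[...,0]>8)&(h[...,0]<18)&(h[...,1]>165)&(h[...,2]>170)
    roi=np.zeros(w.shape,bool); roi[112:232,175:325]=1
    return (w&roi).astype(np.uint8),(o&roi).astype(np.uint8)
def carton(c,zt=.073):
    w,o=masks(c['color']); m=cv2.morphologyEx(w|o,cv2.MORPH_OPEN,np.ones((7,7),np.uint8))
    n,l,s,ce=cv2.connectedComponentsWithStats(m); i=1+np.argmax(s[1:,4])
    cs,_=cv2.findContours((l==i).astype(np.uint8),cv2.RETR_EXTERNAL,cv2.CHAIN_APPROX_NONE)
    p=np.array([ray(c,u,v,zt)[:2] for u,v in cs[0][:,0]],np.float32)
    (cx,cy),sz,a=cv2.minAreaRect(p*1000)
    th=np.radians(a) # direction of width sz[0]
    if sz[0]<sz[1]: th+=np.pi/2
    # th = long axis dir; yaw s.t. y axis is long
    yaw=(th-np.pi/2+np.pi/2)%np.pi-np.pi/2
    cen=ray(c,*ce[i],zt)[:2]
    return cen,np.array([cx,cy])/1000,sz,yaw,s[i]
E
python3 - <<'E'
from h import *
c=dict(np.load('top0.npz'))
print('cam',-c['R'].T@c['t'])
w,o=masks(c['color']); n,l,s,ce=cv2.connectedComponentsWithStats(w)
cen=[];d=[]
for i in range(1,n):
    if s[i,2]>45 and s[i,4]<300:
        ys,xs=np.nonzero(l==i); p=np.array([ray(c,u,v,.024)[:2] for u,v in zip(xs,ys)],np.float32)
        (cx,cy),sz,a=cv2.minAreaRect(p*1000); vx,vy,x,y=cv2.fitLine(p,cv2.DIST_L2,0,.01,.01).ravel()
        if vy<0: vx,vy=-vx,-vy
        t=(p-[x,y])@[vx,vy]
        print('rail',x,y,'yaw',np.arctan2(-vx,vy),sz,t.min(),t.max())
for q in [[313,137],[305,220],[181,207],[190,124]]: print('corner',ray(c,*q,.008)[:2])
print(carton(c))
E
```

```text
cam [0.43851907 0.01255344 1.25365626]
rail 0.72595835 0.09419495 yaw -0.10306223 (194.85574340820312, 33.097084045410156) -0.10140868 0.09344373
rail 0.61534745 0.10183595 yaw -0.08795638 (167.5311279296875, 11.743192672729492) -0.08458504 0.08294732
rail 0.51795655 0.1102122 yaw -0.08549828 (167.06507873535156, 11.420733451843262) -0.08237322 0.084694065
corner [ 0.69423646 -0.21085758]
corner [ 0.41791992 -0.18706227]
corner [0.45281431 0.22073777]
corner [0.72866769 0.19911578]
(array([ 0.52350057, -0.07784055]), array([ 0.52345038, -0.07769199]), (41.735382080078125, 71.44710540771484), np.float64(1.388188031380071), array([267, 175,  15,  23, 282], dtype=int32))
```

```bash
sed -i 's/^    w=((h/    h2=h; w=((h/; s/o=(h\[...,0\]>8).*$/o=(h[...,0]>8)\&(h[...,0]<30)\&(im[...,1].astype(int)>100)\&(h[...,2]>200)/; s/w|o,cv2.MORPH_OPEN/cv2.morphologyEx(w|o,cv2.MORPH_CLOSE,np.ones((5,5),np.uint8)),cv2.MORPH_OPEN/' h.py
cat >> h.py <<'E'
O=np.array([.5619,.0512]); YAW=-.087
E
python3 - <<'E'
from h import *
c=dict(np.load('top0.npz'))
cen,mr,sz,yaw,s=carton(c); print(cen,mr,sz,yaw,s, w2t(cen,O,YAW),w2t(mr,O,YAW),yaw-YAW)
# refine: corners seen in 5x zoom (rough)
for q in [[505,318],[662,362],[632,474],[473,432]]:
    p=ray(c,q[0]/5+170-.5,q[1]/5+110-.5,.073); print(p[:2],w2t(p,O,YAW))
E
```

```text
[0.71003419 0.09273269] [0.7006449  0.09011556] (187.769775390625, 118.5625) -0.06030808183317138 [ 191  112   62   38 1268] [0.14396514 0.05424703] [0.13483876 0.05082396] 0.026691918166828615
[ 0.56358862 -0.06666948] [ 0.01192395 -0.11727696]
[ 0.53792455 -0.16563814] [-0.00504364 -0.21810127]
[ 0.46736414 -0.14763365] [-0.0769016  -0.20629588]
[ 0.49166231 -0.04780528] [-0.06136945 -0.1047338 ]
```

```bash
python3 - <<'E'
from h import *
from scipy.spatial.transform import Rotation as Ro
q=bot.get_obs()['tool_rot']; M=Ro.from_quat([q[1],q[2],q[3],q[0]]).as_matrix(); print(M.round(3)); z=M[:,2]; print('jaw ang',np.arctan2(z[1],z[0]))
c=dict(np.load('top0.npz'));h=cv2.cvtColor(c['color'],cv2.COLOR_RGB2HSV)
print(h[185:196:5,280:290].reshape(-1,3)[:12], 'brown',h[145,200],h[203,195],h[138,235])
for q in [(300,257),(347,238),(386,193)]: print(ray(c,*q,.06))
print(w2t(ray(c,386,193,.056),O,YAW))
t=lambda x,y:(O+[np.cos(YAW)*x-np.sin(YAW)*y,np.sin(YAW)*x+np.cos(YAW)*y])
for p in [(-.105,-.160),(-.046,-.160),(0,-.24),(0,.029)]: print(p,t(*p))
E
```

```text
[[-0.001  0.933  0.359]
 [ 0.001  0.359 -0.933]
 [-1.    -0.    -0.002]]
jaw ang -1.2040125764638006
[[ 16  26 251]
 [ 14  90 249]
 [ 13 150 248]
 [ 13 177 246]
 [ 13 179 246]
 [ 14 178 247]
 [ 13 171 246]
 [ 12 124 248]
 [ 15  52 250]
 [ 18  12 252]
 [ 13 107 248]
 [ 13 133 248]] brown [ 17 104 211] [ 17 103 210] [ 64 116 183]
[ 0.30289264 -0.16425387  0.06      ]
[ 0.3647309  -0.31190168  0.06      ]
[ 0.50910176 -0.43572952  0.06      ]
[-0.00992294 -0.49115153]
(-0.105, -0.16) [ 0.44339468 -0.09907138]
(-0.046, -0.16) [ 0.50217153 -0.10419791]
(0, -0.24) [ 0.54104633 -0.18789229]
(0, 0.029) [0.56441982 0.08009032]
```

Call:
drive_tool:
  slide:
    - [16,42,0]
    - [32,84,0]
    - [48,126,0]
    - [64,168,0]
    - [80,210,0]
    - [96,252,0]
    - [112,294,0]
    - [128,336,0]
    - [144,378,0]
    - [160,420,0]
  turn:
    - [0,0,-0.045]
    - [0,0,-0.09]
    - [0,0,-0.135]
    - [0,0,-0.18]
    - [0,0,-0.225]
    - [0,0,-0.27]
    - [0,0,-0.315]
    - [0,0,-0.36]
    - [0,0,-0.405]
    - [0,0,-0.454]
  gripper: [0.65,0.65,0.65,0.65,0.65,0.65,0.65,0.65,0.65,0.65]

```text
t: 1.1
eef_pos: [0.4019, -0.2078, 0.2303]
tool_rot: [0.477, 0.522, 0.478, -0.521]
contact_force: [0.7, 0.9, -0.2]
gripper_width: 0.65
```

Call:
drive_tool:
  slide:
    - [12,36,0]
    - [24,72,0]
    - [41,109,0]
    - [41,109,-40]
    - [41,109,-80]
    - [41,109,-120]
    - [41,109,-150]
    - [41,109,-180]
    - [41,109,-180]
  turn:
    - [0,0,0]
    - [0,0,0]
    - [0,0,0]
    - [0,0,0]
    - [0,0,0]
    - [0,0,0]
    - [0,0,0]
    - [0,0,0]
    - [0,0,0]
  gripper: [0.65,0.65,0.65,0.65,0.65,0.65,0.65,0.65,0.65]

```text
t: 2.0
eef_pos: [0.4399, -0.0983, 0.0473]
tool_rot: [-0.475, -0.52, -0.48, 0.523]
contact_force: [0.2, -0.4, 0.4]
gripper_width: 0.652
```

```bash
python3 - <<'E'
from h import *
c=shot('side','side1');d=shot('top','top1')
a=c['color'][90:270,130:370,::-1]; cv2.imwrite('pics/side1z.png',cv2.resize(a,None,fx=3,fy=3))
a=d['color'][100:240,160:340,::-1]; cv2.imwrite('pics/top1z.png',cv2.resize(a,None,fx=4,fy=4))
p=bot.get_obs()['eef_pos'];print(p,w2t(p,O,YAW),bot.get_obs()['contact_force'])
E
```

```text
[ 0.44267764 -0.09867233  0.05046417] [-0.105749   -0.15966476] [0.65216663 0.38963703 0.45146354]
```

View pics/side1z.png

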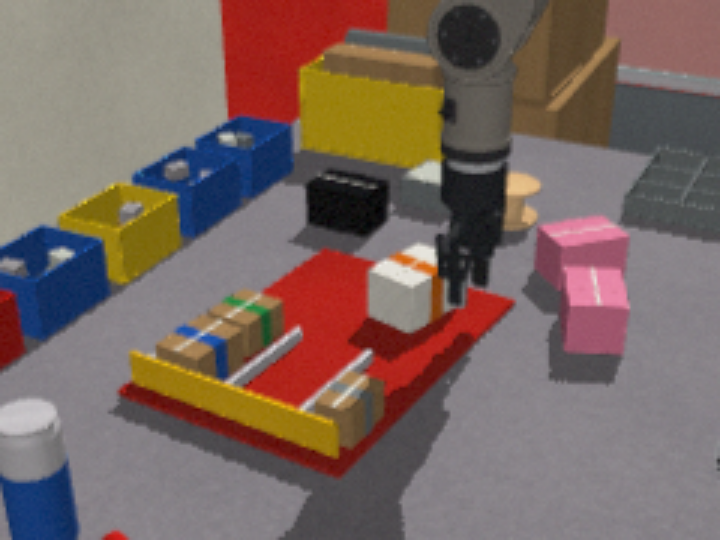

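View pics/top1z.png

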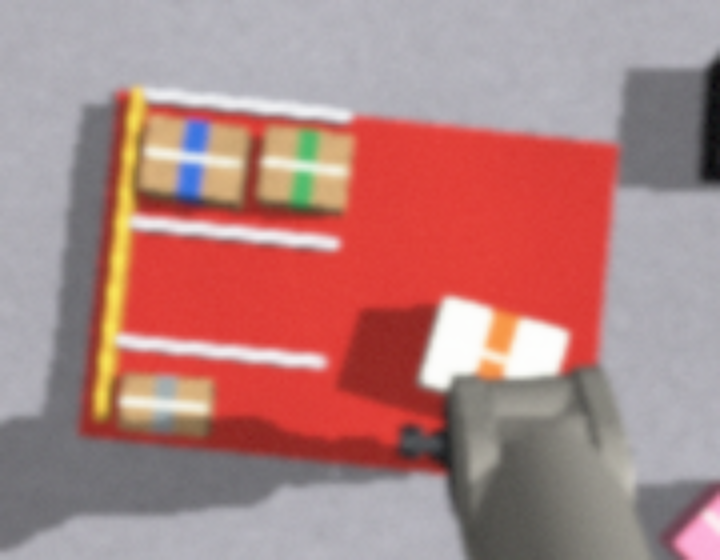

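Call:
drive_tool:
  slide:
    - [0,0,-10]
    - [0,0,-20]
    - [6,-0.5,-20]
    - [12,-1,-20]
    - [18,-1.6,-20]
    - [24,-2.1,-20]
    - [29,-2.5,-20]
    - [34,-3,-20]
    - [39,-3.4,-20]
    - [44,-3.8,-20]
  turn:
    - [0,0,0]
    - [0,0,0]
    - [0,0,0]
    - [0,0,0]
    - [0,0,0]
    - [0,0,0]
    - [0,0,0]
    - [0,0,0]
    - [0,0,0]
    - [0,0,0]
  gripper: [0.65,0.65,0.65,0.65,0.65,0.65,0.65,0.65,0.65,0.65]

```text
t: 3.1
eef_pos: [0.4868, -0.1027, 0.0304]
tool_rot: [-0.476, -0.522, -0.478, 0.522]
contact_force: [-1.7, -0.6, 1.3]
gripper_width: 0.652
```

```bash
python3 - <<'E'
from h import *
d=shot('top','top2');c=shot('side','side2')
a=d['color'][110:235,200:340,::-1]; cv2.imwrite('pics/top2z.png',cv2.resize(a,None,fx=5,fy=4.8))
a=d['color'][110:230,170:325,::-1]; cv2.imwrite('pics/top2z.png',cv2.resize(a,None,fx=5,fy=5,interpolation=cv2.INTER_NEAREST))
o=bot.get_obs();p=o['eef_pos'];print(p,w2t(p,O,YAW),o['contact_force'])
E
```

```text
[ 0.48797436 -0.10236212  0.03057692] [-0.06030299 -0.15940475] [ 0.08689889  0.613457   -1.07723259]
```

View pics/top2z.png

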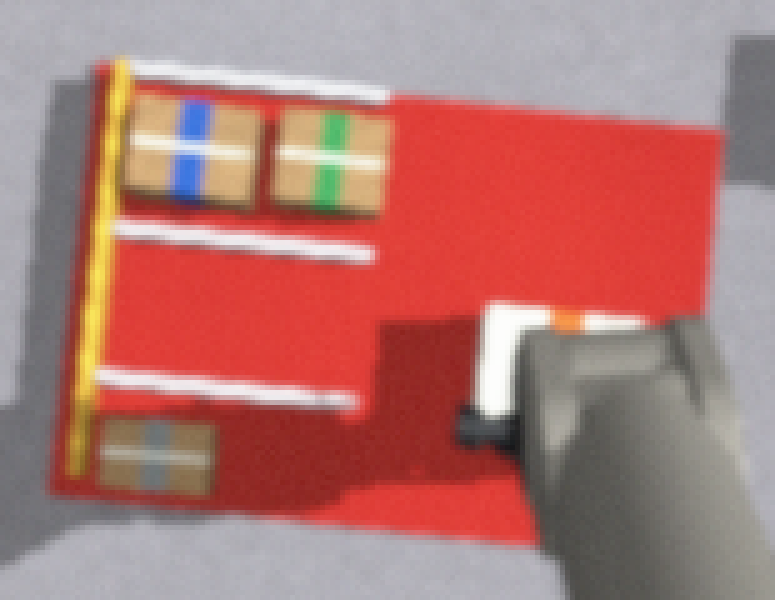

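```bash
python3 - <<'E'
from h import *
c=dict(np.load('top2.npz'))
for q in [(487,301),(645,318),(472,418)]:
    print(w2t(ray(c,q[0]/5+170-.5,q[1]/5+110-.5,.073),O,YAW))
g=c['color'].astype(int)
for u in range(270,299,4): print(u,g[164:180,u,1])
# far edge subpixel via green-channel half level
for u in range(270,296,2):
    col=g[160:182,u,1]; 
    i=np.argmax(col>140); v=160+i-1+(140-col[i-1])/(col[i]-col[i-1]); print(u,round(v,2),w2t(ray(c,u,v,.073),O,YAW).round(4))
E
```

```text
[ 0.0213618  -0.10494005]
[ 0.02138498 -0.20475014]
[-0.05272725 -0.10320365]
270 [ 63  65  67  67  68  84 159 233 251 253 253 253 253 253 253 253]
274 [ 62  67  64  61  68  70 110 194 247 252 250 229 183 149 130 111]
278 [ 65  64  65  63  63  67  91 172 240 250 241 184 129 128 131 127]
282 [ 65  65  65  64  65  67  65  93 124 143 151 143 127 120 119 121]
286 [ 64  66  65  66  65  60  64  80 124 175 195 184 144 123 129 136]
290 [ 65  62  64  62  61  61  62  80 140 221 243 231 169 130 131 140]
294 [ 63  66  63  62  62  63  64  64  95 183 236 218 155 130 135 142]
298 [ 61  63  62  63  60  64  63  66  75 127 168 155 132 129 137 144]
270 169.75 [ 0.0223 -0.1146]
272 170.1 [ 0.0218 -0.121 ]
274 170.36 [ 0.0217 -0.1273]
276 170.49 [ 0.022  -0.1336]
278 170.6 [ 0.0223 -0.1399]
280 171.43 [ 0.0204 -0.1464]
282 172.84 [ 0.0166 -0.1531]
284 172.93 [ 0.017  -0.1594]
286 172.31 [ 0.0196 -0.1654]
288 171.77 [ 0.022  -0.1715]
290 172.0 [ 0.022  -0.1778]
292 172.37 [ 0.0215 -0.1842]
294 172.51 [ 0.0217 -0.1905]
```

Call:
drive_tool:
  slide:
    - [4,-0.3,0]
    - [8,-0.7,0]
    - [11,-1,0]
    - [13,-1.1,0]
    - [13,-1.1,0]
    - [13,-1.1,0]
    - [3,-0.3,0]
    - [-15,1,0]
    - [-30,2.5,0]
    - [-45,4,0]
  turn:
    - [0,0,0]
    - [0,0,0]
    - [0,0,0]
    - [0,0,0]
    - [0,0,0]
    - [0,0,0]
    - [0,0,0]
    - [0,0,0]
    - [0,0,0]
    - [0,0,0]
  gripper: [0.65,0.65,0.65,0.65,0.65,0.65,0.65,0.65,0.65,0.65]

```text
t: 4.2
eef_pos: [0.4417, -0.0983, 0.0307]
tool_rot: [0.477, 0.522, 0.478, -0.521]
contact_force: [1.0, -0.7, -0.1]
gripper_width: 0.651
```

Call:
drive_tool:
  slide:
    - [0,-10,40]
    - [0,-30,80]
    - [0,-70,120]
    - [0,-110,140]
    - [0,-150,140]
  turn:
    - [0,0,0]
    - [0,0,0]
    - [0,0,0]
    - [0,0,0]
    - [0,0,0]
  gripper: [0.65,0.6,0.5,0.5,0.5]

```text
t: 4.7
eef_pos: [0.4431, -0.2508, 0.1747]
tool_rot: [0.479, 0.523, 0.475, -0.52]
contact_force: [0.8, -0.8, -0.5]
gripper_width: 0.498
```

```bash
python3 - <<'E'
from h import *
d=shot('top','top3')
a=d['color'][110:230,170:325,::-1]; cv2.imwrite('pics/top3z.png',cv2.resize(a,None,fx=5,fy=5,interpolation=cv2.INTER_NEAREST))
o=bot.get_obs();p=o['eef_pos'];print(p,w2t(p,O,YAW),o['q'])
E
```

```text
[ 0.44119305 -0.2582487   0.17320757] [-0.09336233 -0.3187666 ] [ 0.57275454  0.28394383 -0.19664592  1.99563259  0.07548566  0.86212577
 -1.33268978]
```

View pics/top3z.png

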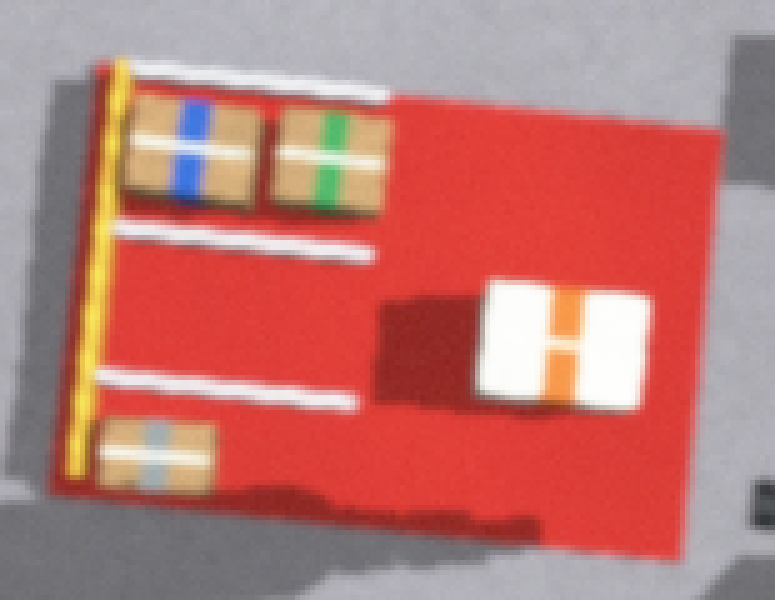

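```bash
cat >> h.py <<'E'
def cart(c,zt=.073,lo=140):
    # bright non-red top face: red channel high and green above half level
    im=c['color'].astype(int); m=((im[...,0]>235)&(im[...,1]>lo-20)).astype(np.uint8)
    roi=np.zeros_like(m); roi[112:232,175:325]=1; m&=roi
    m=cv2.morphologyEx(cv2.morphologyEx(m,cv2.MORPH_CLOSE,np.ones((3,3),np.uint8)),cv2.MORPH_OPEN,np.ones((7,7),np.uint8))
    n,l,s,ce=cv2.connectedComponentsWithStats(m); i=1+np.argmax(s[1:,4])
    cs,_=cv2.findContours((l==i).astype(np.uint8),cv2.RETR_EXTERNAL,cv2.CHAIN_APPROX_NONE)
    p=np.array([w2t(ray(c,u,v,zt),O,YAW) for u,v in cs[0][:,0]],np.float32)*1000
    r=cv2.minAreaRect(p); return w2t(ray(c,*ce[i],zt),O,YAW)*1000,r,s[i]
E
python3 - <<'E'
from h import *
c=dict(np.load('top3.npz')); print(cart(c)); print(cart(dict(np.load('top0.npz'))))
w=c
for q in [(487,280),(652,296),(640,412),(476,400)]:
    print(w2t(ray(c,q[0]/5+170-.5,q[1]/5+110-.5,.073),O,YAW))
t=lambda x,y:(O+[np.cos(YAW)*x-np.sin(YAW)*y,np.sin(YAW)*x+np.cos(YAW)*y])
print(t(0,-.25),t(0,-.25)-bot.get_obs()['eef_pos'][:2])
E
```

```text
(array([   0.59897871, -157.22156094]), ((0.6808853149414062, -157.10568237304688), (100.28446197509766, 70.58333587646484), 89.82078552246094), array([267, 166,  33,  25, 709], dtype=int32))
(array([ -31.94518241, -163.68381266]), ((-31.885772705078125, -163.29107666015625), (100.17504119873047, 69.49544525146484), 79.39942932128906), array([268, 175,  33,  28, 683], dtype=int32))
[ 0.03453628 -0.10357164]
[ 0.03567467 -0.20776559]
[-0.03776539 -0.20745072]
[-0.04125193 -0.10452281]
[ 0.54017743 -0.19785447] [0.09898438 0.06039423]
```

Call:
drive_tool:
  slide:
    - [0,0,0]
    - [9,0,0]
    - [19,0,0]
    - [29,0,0]
    - [39,0,0]
    - [49,0,0]
    - [59,10,0]
    - [69,20,0]
    - [79,30,0]
    - [89,45,0]
  turn:
    - [0,0,0.13]
    - [0,0,0.27]
    - [0,0,0.41]
    - [0,0,0.55]
    - [0,0,0.69]
    - [0,0,0.83]
    - [0,0,0.97]
    - [0,0,1.11]
    - [0,0,1.25]
    - [0,0,1.39]
  gripper: [0.5,0.5,0.5,0.5,0.5,0.5,0.5,0.5,0.5,0.5]

```text
t: 5.75
eef_pos: [0.5296, -0.2132, 0.1728]
tool_rot: [0.702, 0.098, 0.699, -0.095]
contact_force: [0.1, 0.8, -0.2]
gripper_width: 0.496
```

```bash
cat > st.py <<'E'
from h import *
from scipy.spatial.transform import Rotation as Ro
import sys
o=bot.get_obs(); q=o['tool_rot']; M=Ro.from_quat([q[1],q[2],q[3],q[0]]).as_matrix(); z=M[:,2]
want=np.array([np.cos(YAW),np.sin(YAW),0]); want*=np.sign(want@z)
Mw=np.column_stack([[0,0,-1],np.cross(want,[0,0,-1]),want])
print('t',o['t'],'tray',w2t(o['eef_pos'],O,YAW),o['eef_pos'],'turn needed',Ro.from_matrix(Mw@M.T).as_rotvec().round(4),'F',o['contact_force'].round(2),'j7',o['q'][6])
E
python3 st.py
```

```text
t 5.75 tray [-0.00924525 -0.26622602] [ 0.52955726 -0.2132158   0.17277338] turn needed [-0.0041  0.0044  0.1861] F [ 0.14  0.76 -0.17] j7 -0.19827875322863245
```

Target tray (0.5, -250), z 0.038: shift about (11, 15, -135).

Call:
drive_tool:
  slide:
    - [5,8,0]
    - [11,15,0]
    - [11,15,-35]
    - [11,15,-70]
    - [11,15,-105]
    - [11,15,-125]
    - [11,15,-135]
    - [11,15,-135]
  turn:
    - [0,0,0.1]
    - [-0.004,0.004,0.186]
    - [-0.004,0.004,0.186]
    - [-0.004,0.004,0.186]
    - [-0.004,0.004,0.186]
    - [-0.004,0.004,0.186]
    - [-0.004,0.004,0.186]
    - [-0.004,0.004,0.186]
  gripper: [0.5,0.5,0.5,0.5,0.5,0.5,0.5,0.5]

```text
t: 6.55
eef_pos: [0.5393, -0.1976, 0.0366]
tool_rot: [0.706, 0.031, 0.707, -0.03]
contact_force: [-1.1, 0.5, 0.9]
gripper_width: 0.501
```

```bash
python3 st.py; python3 - <<'E'
from h import *
d=shot('side','side4')
a=d['color'][90:270,130:370,::-1]; cv2.imwrite('pics/side4z.png',cv2.resize(a,None,fx=3,fy=3))
E
```

```text
t 6.55 tray [-0.00089018 -0.24985326] [ 0.53930337 -0.19763094  0.03661194] turn needed [-0.001  -0.0021 -0.0002] F [-1.13  0.48  0.87] j7 -0.17703063323554502
```

View pics/side4z.png

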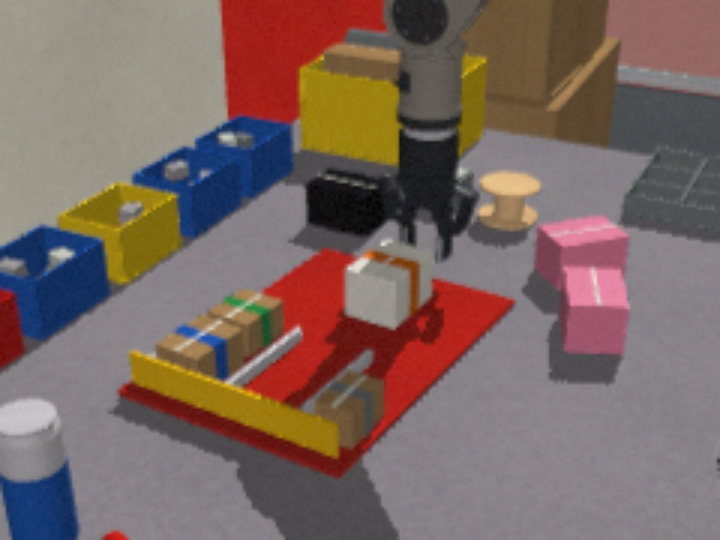

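The two fingers stand behind the carton's rear face and the carton is in line with the lane. I'll push it part-way to just before the mouth, then check.

Call:
drive_tool:
  slide:
    - [1,10,0]
    - [1.7,19,0]
    - [2.4,27,0]
    - [3,35,0]
    - [3.7,43,0]
    - [4.4,51,0]
    - [5.1,59,0]
    - [5.8,67,0]
    - [6.5,75,0]
    - [7,80,0]
  turn:
    - [0,0,0]
    - [0,0,0]
    - [0,0,0]
    - [0,0,0]
    - [0,0,0]
    - [0,0,0]
    - [0,0,0]
    - [0,0,0]
    - [0,0,0]
    - [0,0,0]
  gripper: [0.5,0.5,0.5,0.5,0.5,0.5,0.5,0.5,0.5,0.5]

```text
t: 7.6
eef_pos: [0.5474, -0.1168, 0.0378]
tool_rot: [0.706, 0.031, 0.707, -0.03]
contact_force: [-0.9, -2.8, 2.9]
gripper_width: 0.497
```

```bash
python3 - <<'E'
from h import *
d=shot('top','top5')
a=d['color'][110:230,170:325,::-1]; cv2.imwrite('pics/top5z.png',cv2.resize(a,None,fx=5,fy=5,interpolation=cv2.INTER_NEAREST))
E
python3 st.py
```

```text
t 7.65 tray [ 1.25679552e-04 -1.67696856e-01] [ 0.54745398 -0.11587353  0.03777977] turn needed [-0.0014 -0.     -0.0019] F [ 0.28 -0.05  1.69] j7 -0.3260700008204717
```

View pics/top5z.png

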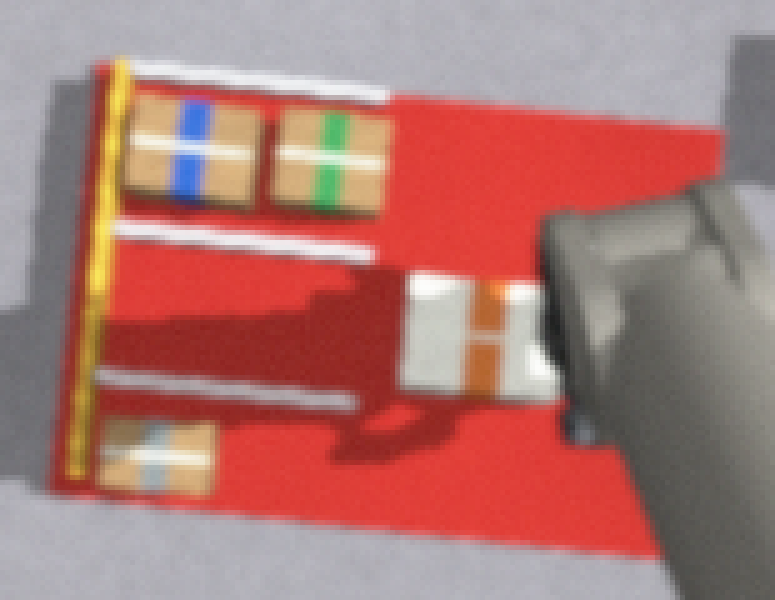

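```bash
cat > edges.py <<'E'
from h import *
import sys
def edges(c,yc_front,xs_off=(.012,.085),xc=0.0):
    im=c['color'].astype(np.float32); g=im[...,1]
    def prof(a,b,n=80):
        P=[np.r_[O+[np.cos(YAW)*p[0]-np.sin(YAW)*p[1],np.sin(YAW)*p[0]+np.cos(YAW)*p[1]],.073] for p in np.linspace(a,b,n)]
        uv=np.array([proj(c,X) for X in P],np.float32)
        v=cv2.remap(g,uv[:,0].reshape(1,-1),uv[:,1].reshape(1,-1),cv2.INTER_LINEAR).ravel()
        lo,hi=np.median(v[:15]),np.median(v[-15:]); i=np.argmax(v>(lo+hi)/2)
        return np.linspace(a,b,n)[i]*1000, (lo,hi)
    for sgn in (1,-1):
        r=[]
        for d in np.linspace(*xs_off,8):
            p,l=prof(np.array([xc+sgn*.047,yc_front-d]),np.array([xc+sgn*.023,yc_front-d])); r.append([p[1],p[0]])
        r=np.array(r); k=np.polyfit(r[:,0],r[:,1],1); print('side',sgn,r[:,1].round(1),'yaw',-k[0].round(4),'med',np.median(r[:,1]))
    f=[prof(np.array([x,yc_front+.015]),np.array([x,yc_front-.012]))[0][1] for x in np.linspace(-.025,.025,7)]
    print('front',np.round(f,1))
if __name__=='__main__':
    c=dict(np.load(sys.argv[1]+'.npz')); edges(c,float(sys.argv[2]))
E
python3 edges.py top3 -.107; python3 edges.py top5 -.055
```

```text
side 1 [35.5 36.4 35.5 34.8 34.8 35.2 35.8 36.1] yaw 0.0003 med 35.45569620253165
side -1 [-37.9 -38.2 -37.6 -36.7 -36.7 -37.6 -38.5 -38.2] yaw -0.0042 med -37.734177215189874
front [-103.3 -103.3 -103.6 -103.6 -103.3 -103.3 -104.3]
side 1 [35.2 34.8 34.5 34.2 35.5 34.8 35.8 33.6] yaw -0.0045 med 34.848101265822784
side -1 [-38.2 -38.2 -38.8 -37.9 -37.3 -38.2 -37.6 -37.3] yaw 0.0135 med -38.037974683544306
front [-55.  -55.7 -55.7 -55.4 -55.4 -55.4 -54.4]
```

Call:
drive_tool:
  slide:
    - [0.9,8,0]
    - [1.7,18,0]
    - [2.6,28,0]
    - [3.5,38,0]
    - [4.3,48,0]
    - [5.2,58,0]
    - [6.1,68,0]
    - [6.9,78,0]
    - [7.7,87,0]
    - [8.2,93,0]
  turn:
    - [0,0,0]
    - [0,0,0]
    - [0,0,0]
    - [0,0,0]
    - [0,0,0]
    - [0,0,0]
    - [0,0,0]
    - [0,0,0]
    - [0,0,0]
    - [0,0,0]
  gripper: [0.5,0.5,0.5,0.5,0.5,0.5,0.5,0.5,0.5,0.5]

```text
t: 8.65
eef_pos: [0.5557, -0.0216, 0.0378]
tool_rot: [0.706, 0.03, 0.706, -0.029]
contact_force: [0.2, -1.8, -1.5]
gripper_width: 0.501
```

```bash
python3 - <<'E'
from h import *
d=shot('top','top6')
a=d['color'][110:230,170:325,::-1]; cv2.imwrite('pics/top6z.png',cv2.resize(a,None,fx=5,fy=5,interpolation=cv2.INTER_NEAREST))
E
python3 st.py; python3 edges.py top6 .04
```

```text
t 8.7 tray [ 0.00024814 -0.07207674] [ 0.55588443 -0.0206257   0.03794185] turn needed [-0.0024  0.0004 -0.0037] F [-0.69  0.18 -0.15] j7 -0.49859497531871183
side 1 [31.8 42.7 45.2 46.7 47.  47.  41.5 32.1] yaw 0.0021 med 43.962025316455694
side -1 [-37.3 -47.  -47.  -47.  -47.  -47.  -38.2 -40.9] yaw 0.0212 med -47.0
front [40.  40.  39.6 39.6 40.  39.6 40.3]
```

View pics/top6z.png

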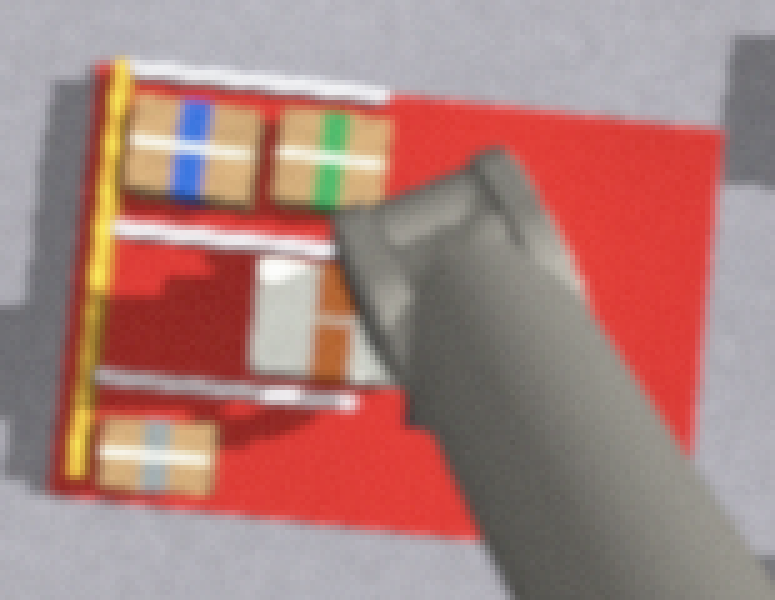

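```bash
python3 - <<'E'
from h import *
c=dict(np.load('top6.npz'))
for q in [(258,256),(335,264),(250,371),(390,386)]:
    print(w2t(ray(c,q[0]/5+170-.5,q[1]/5+110-.5,.073),O,YAW))
im=c['color'].astype(int)
for u in (223,227,231,235): print(u,'far',[tuple(im[v,u]) for v in range(157,165)],'near',[tuple(im[v,u]) for v in range(181,192)])
E
```

```text
[0.03408469 0.04081636]
[ 0.03428022 -0.00768559]
[-0.03828934  0.0378049 ]
[-0.03827722 -0.05012683]
223 far [(np.int64(235), np.int64(191), np.int64(193)), (np.int64(231), np.int64(220), np.int64(224)), (np.int64(200), np.int64(191), np.int64(195)), (np.int64(166), np.int64(138), np.int64(138)), (np.int64(203), np.int64(180), np.int64(173)), (np.int64(245), np.int64(242), np.int64(237)), (np.int64(250), np.int64(250), np.int64(247)), (np.int64(250), np.int64(250), np.int64(247))] near [(np.int64(198), np.int64(199), np.int64(193)), (np.int64(199), np.int64(200), np.int64(193)), (np.int64(184), np.int64(183), np.int64(177)), (np.int64(153), np.int64(138), np.int64(133)), (np.int64(140), np.int64(90), np.int64(85)), (np.int64(148), np.int64(86), np.int64(83)), (np.int64(179), np.int64(153), np.int64(156)), (np.int64(224), np.int64(220), np.int64(222)), (np.int64(228), np.int64(224), np.int64(226)), (np.int64(190), np.int64(158), np.int64(161)), (np.int64(159), np.int64(77), np.int64(76))]
227 far [(np.int64(229), np.int64(166), np.int64(168)), (np.int64(241), np.int64(232), np.int64(
[... 1901 characters left out ...]
)), (np.int64(178), np.int64(160), np.int64(160)), (np.int64(157), np.int64(103), np.int64(87)), (np.int64(171), np.int64(104), np.int64(70)), (np.int64(180), np.int64(112), np.int64(73))] near [(np.int64(184), np.int64(104), np.int64(52)), (np.int64(182), np.int64(103), np.int64(50)), (np.int64(182), np.int64(103), np.int64(51)), (np.int64(171), np.int64(97), np.int64(48)), (np.int64(145), np.int64(78), np.int64(39)), (np.int64(130), np.int64(57), np.int64(34)), (np.int64(136), np.int64(60), np.int64(51)), (np.int64(154), np.int64(113), np.int64(114)), (np.int64(174), np.int64(163), np.int64(166)), (np.int64(175), np.int64(164), np.int64(167)), (np.int64(176), np.int64(119), np.int64(120))]
```

Call:
drive_tool:
  slide:
    - [0.9,8,0]
    - [1.7,18,0]
    - [2.6,28,0]
    - [3.5,38,0]
    - [4.3,48,0]
    - [5.2,58,0]
    - [6.1,68,0]
    - [6.9,78,0]
    - [7.7,86,0]
    - [8.2,91,0]
  turn:
    - [0,0,0]
    - [0,0,-0.003]
    - [0,0,-0.003]
    - [0,0,-0.003]
    - [0,0,-0.003]
    - [0,0,-0.003]
    - [0,0,-0.003]
    - [0,0,-0.003]
    - [0,0,-0.003]
    - [0,0,-0.003]
  gripper: [0.5,0.5,0.5,0.5,0.5,0.5,0.5,0.5,0.5,0.5]

```text
t: 9.7
eef_pos: [0.5641, 0.0715, 0.038]
tool_rot: [0.707, 0.031, 0.706, -0.029]
contact_force: [-0.4, -2.5, -0.3]
gripper_width: 0.505
```

```bash
python3 - <<'E'
from h import *
d=shot('top','top7')
a=d['color'][110:230,170:325,::-1]; cv2.imwrite('pics/top7z.png',cv2.resize(a,None,fx=5,fy=5,interpolation=cv2.INTER_NEAREST))
E
python3 st.py
```

```text
t 9.75 tray [0.0004619  0.02110674] [0.56419413 0.07218677 0.03802938] turn needed [-0.0033  0.0007 -0.002 ] F [-0.16  0.48 -0.6 ] j7 -0.6594671858261762
```

View pics/top7z.png

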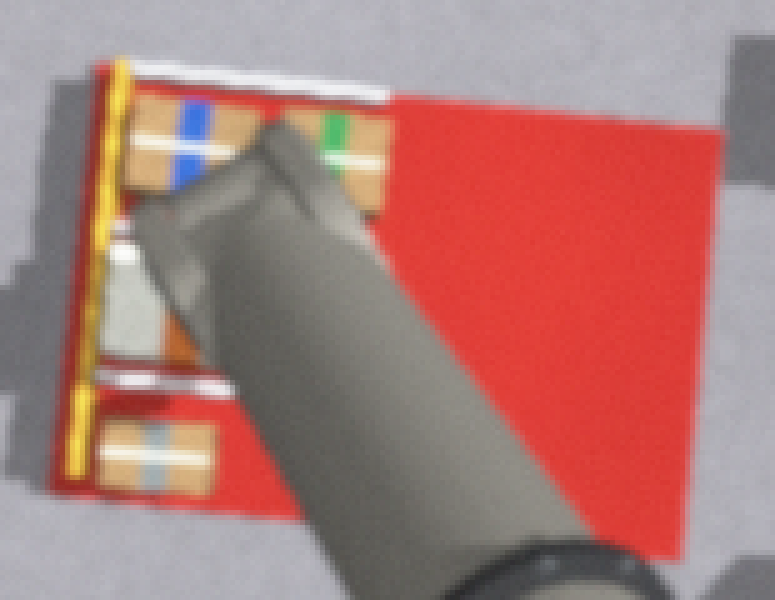

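Call:
drive_tool:
  slide:
    - [0,1,0]
    - [0.2,2,0]
    - [0.3,3,0]
    - [0.4,4,0]
    - [0.4,5,0]
    - [0.5,5.5,0]
    - [0.5,6,0]
    - [0.5,6,0]
  turn:
    - [0,0,0]
    - [0,0,0]
    - [0,0,0]
    - [0,0,0]
    - [0,0,0]
    - [0,0,0]
    - [0,0,0]
    - [0,0,0]
  gripper: [0.5,0.5,0.5,0.5,0.5,0.5,0.5,0.5]

```text
t: 10.55
eef_pos: [0.5648, 0.0783, 0.038]
tool_rot: [0.707, 0.031, 0.706, -0.029]
contact_force: [-0.5, -1.8, -0.6]
gripper_width: 0.504
```

Call:
drive_tool:
  slide:
    - [0,0.7,0]
    - [0.1,1.4,0]
    - [0.1,2,0]
  turn:
    - [0,0,0]
    - [0,0,0]
    - [0,0,0]
  gripper: [0.5,0.5,0.5]

```text
t: 10.85
eef_pos: [0.5648, 0.08, 0.038]
tool_rot: [0.707, 0.031, 0.706, -0.029]
contact_force: [-1.1, -2.9, 1.5]
gripper_width: 0.494
```

```bash
python3 st.py
```

```text
t 10.85 tray [0.00043374 0.0289186 ] [0.56484484 0.07997154 0.03804765] turn needed [-0.0029  0.0007 -0.0019] F [-1.13 -2.94  1.54] j7 -0.6727513647994346
```

Tool at 28.9 mm, expected about 28 at the stop, force not yet up. Creep further until the stop is felt.

Call:
drive_tool:
  slide:
    - [0,0.7,0]
    - [0.1,1.4,0]
    - [0.1,2,0]
    - [0.1,2,0]
  turn:
    - [0,0,0]
    - [0,0,0]
    - [0,0,0]
    - [0,0,0]
  gripper: [0.5,0.5,0.5,0.5]

```text
t: 11.25
eef_pos: [0.5647, 0.08, 0.038]
tool_rot: [0.706, 0.031, 0.707, -0.03]
contact_force: [-1.7, -6.3, 3.4]
gripper_width: 0.5
```

Call:
drive_tool:
  slide:
    - [0.1,1.5,0]
    - [0.2,3,0]
    - [0.2,3,0]
  turn:
    - [0,0,0]
    - [0,0,0]
    - [0,0,0]
  gripper: [0.5,0.5,0.5]

```text
t: 11.55
eef_pos: [0.5646, 0.08, 0.038]
tool_rot: [0.706, 0.03, 0.707, -0.032]
contact_force: [-1.8, -10.3, 5.4]
gripper_width: 0.501
```

The tool holds still while the force rises: the carton is against the stop. Back off along -y, then up.

Call:
drive_tool:
  slide:
    - [-0.2,-2,0]
    - [-0.5,-6,0]
    - [-1.3,-15,0]
    - [-2.6,-30,0]
    - [-4.3,-50,0]
    - [-6,-70,20]
    - [-8,-95,60]
    - [-10,-120,100]
    - [-12,-160,130]
    - [-14,-200,140]
  turn:
    - [0,0,0]
    - [0,0,0]
    - [0,0,0]
    - [0,0,0]
    - [0,0,0]
    - [0,0,0]
    - [0,0,0]
    - [0,0,0]
    - [0,0,0]
    - [0,0,0]
  gripper: [0.5,0.5,0.5,0.5,0.5,0.5,0.5,0.5,0.5,0.5]

```text
t: 12.55
eef_pos: [0.552, -0.1221, 0.1818]
tool_rot: [0.708, 0.029, 0.705, -0.033]
contact_force: [1.0, -0.3, -0.9]
gripper_width: 0.503
```

Call:
drive_tool:
  slide:
    - [0,-40,0]
    - [0,-80,0]
    - [0,-120,0]
    - [0,-150,0]
    - [0,-150,0]
  turn:
    - [0,0,0]
    - [0,0,0]
    - [0,0,0]
    - [0,0,0]
    - [0,0,0]
  gripper: [0.5,0.5,0.5,0.5,0.5]

```text
t: 13.05
eef_pos: [0.5498, -0.2795, 0.1812]
tool_rot: [0.707, 0.032, 0.705, -0.037]
contact_force: [0.5, 0.2, 0.2]
gripper_width: 0.5
```

```bash
python3 - <<'E'
from h import *
d=shot('top','top8');s=shot('side','side8')
a=d['color'][110:230,170:325,::-1]; cv2.imwrite('pics/top8z.png',cv2.resize(a,None,fx=5,fy=5,interpolation=cv2.INTER_NEAREST))
a=s['color'][150:260,150:320,::-1]; cv2.imwrite('pics/side8z.png',cv2.resize(a,None,fx=4,fy=4))
E
python3 st.py
```

```text
t 13.15 tray [ 0.01743009 -0.32426695] [ 0.55108851 -0.27335504  0.18138696] turn needed [0.0044 0.0036 0.0029] F [-0.68 -0.03  0.08] j7 0.0630346846623985
```

View pics/top8z.png

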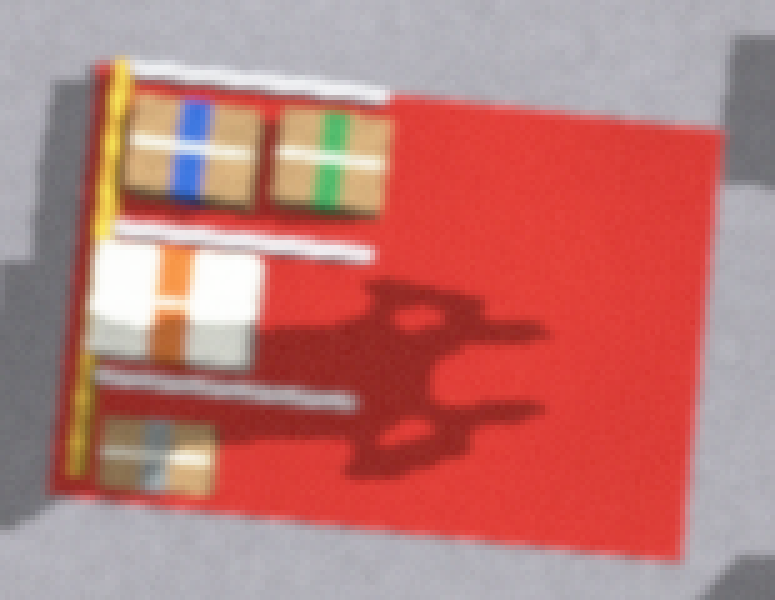

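View pics/side8z.png

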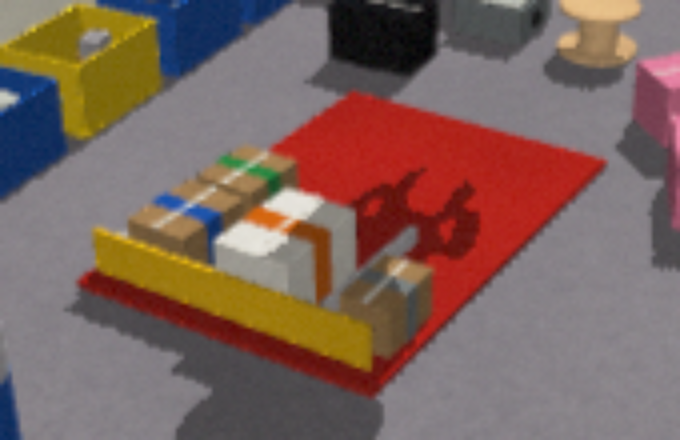

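```bash
python3 - <<'E'
from h import *
c=dict(np.load('top8.npz'))
P=[w2t(ray(c,q[0]/5+170-.5,q[1]/5+110-.5,.073),O,YAW)*1000 for q in [(98,240),(264,253),(252,371),(87,358)]]
print(np.round(P,1),np.mean(P,0))
E
```

```text
[[ 33.3 141.4]
 [ 36.4  37.3]
 [-38.2  36.6]
 [-41.1 139.7]] [-2.3936432  88.73796856]
```

```bash
python3 - <<'E'
from station import bot
print(bot.hand_in(), bot.get_obs()['t'])
E
```

```text
the job is handed in; nothing more can be done
the job is handed in; nothing more can be done
```

The white carton is home against the yellow stop, and the job was handed in at about 13 s. No verdict is reported on hand-in.

**What I did:** I pushed the carton sideways with two fingertips on its long side, which moved it onto the lane's centre line and squared it up. I then pushed it down the lane with two fingertips on its rear face, keeping the tool above rail height, and backed off clear.

**Stop check:** in the last creep the tool stopped advancing while the pushing force rose to about 10 N, so the carton was hard against the stop.

**Last picture (hand-picked corners):**

| Carton measure | Measured | Limit or target |
|---|---|---|
| Centre off the lane's centre line | about -2.4 mm | ±11 mm |
| Centre along the lane | about 89 mm | 90 mm fully home, at least 84 mm |
| Angle to the lane | about 0.02–0.03 rad | 0.12 rad |

It looks flat, with gaps to both rails, and the other stock shows no visible move. I did not measure the stock or the bench items again at the end.

**Checks that failed or disagreed:**
- My automatic edge check failed once the carton was between the white rails, because it picked up the rails. I used corner points read off the enlarged pictures instead.
- Those corner points put the centre 1–3 mm farther towards the near rail than the colour mask did before the push (+0.6 mm). Part of this is the carton's side face blurring into the picked edge.

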